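# Spin-check and park the sample carousel

## Robot

A 6-joint arm with a two-finger parallel gripper is mounted at the origin on a cart in front of the work surface, level with it; the furniture and walls round the work are solid. World frame = base frame: x ahead of the robot, y to its left, z up, the work surface at z = 0. Lengths are in mm, angles in rad, forces in N, time in s.
With the tool pointing down it reaches from about 350 to 975 mm from the base axis. Payload 7.1 kg.
Tool frame: the origin (TCP) lies midway between the tips of the shut fingers; the grasp point (between the pads) lies 19 mm behind it (ctrl.grip_point_offset is the distance from the TCP to the grasp point, in mm); z points along the fingers, y is the line along which they close (so a half turn about z gives the same grasp; the last joint's range is limited). The gripper opens to 88 mm and grips with 3 to 60 N. Pads are 20 mm wide; open, the fingers measure 115 mm over their backs; the gripper's body (75 mm by 178 mm) begins 61 mm behind the grasp point.
Start: joints at [1.245, 0.423, 1.63, -0, 1.089, -0.019], TCP at [188.724, 595.808, 195.275] pointing down, gripper open.
Joint ranges: [-3, 3], [-0.9, 2.11], [0.09, 2.58], [-1.31, 4.45], [0.11, 2.69], [-2.54, 2.54]. Speed limits (rad/s): [2.39, 2.39, 3.01, 3.14, 3.14, 3.14].

## Interface

Orientations are given as a rotation vector (axis times angle).
In Python, from workcell import get_obs, optics, close_job, spotter, ctrl gives the robot as it stands. The module is installed in compiled form; this text tells all that it offers.
- The arm moves only by the tool move_arm, never from a script. Its argument "rows" is a list of rows, each a list of 5 numbers: the shift along the tool's x, y, z in cm, then the turn about the tool's z in degrees, then the opening in per cent of the stroke, from 0 (shut) to 100 (fully open). A call has 1 to 10 rows; each row shifts and turns the commanded pose from where the row before left it, along the tool's axes as they then stand; what a row does not reach is not made up. A row lasts 1/8 s, in which the tool goes at most 62.5 mm and 10.7 degrees, less where a joint would pass 70% of its speed; a pose out of reach is approached as far as the arm can. A call with a gripper value outside its range is refused whole. The fingers move at their own pace and stop on an object; the grip force is fixed at half the most. Time passes only in rows, so rows that do not move let the fingers close. It gives the time, the measured TCP pose, the force, the opening and the grip force at its end, in the units of the state.
- get_obs(): the state, without advancing time (a new reading comes with each control period).
- optics.get_image(name): name is "scene" or "top" or "wrist"; returns the picture (400x640x3 uint8, blue, green, red); there is no depth.
- optics.calibration(name): a dict with "camera_matrix" (3x3 intrinsics, pixels), "xyz" and "orientation" of the camera in the world. Camera axes: x right, y down, z forward; pixel columns grow to the right and rows downward; lengths in mm; the calibration is good to about 2 mm. The wrist camera is an equidistant fisheye: a pixel r from the principal point sees the ray r / f radians off the axis. A picture is of the moment at which its call begins: read the wrist's pose just before it. calibration takes no time and is no camera call; for the wrist camera it gives the pose at the moment of the call.
- close_job(): hands the job in; it is judged then, once.
Trained networks look in the newest picture that a camera, given by its name, has taken for a name from the list of things; names that differ only in an ending like _2 or _b are one class to them, and where a whole thing is asked for, a point or a joint stands for the part that bears it (a point fixed in the world has none). Each returns a list of dicts, best first, with "conf" (0 to 1); they miss things now and then, are a little off and sometimes report something else, mostly with a low value. They report only what shows in the picture. A call takes as long as a camera call.
- spotter.find_in(camera, label): "point" ([column, row] in pixels, amid what is visible of it).
- spotter.regions_of(camera, label): "region" (400x640 bool, what is visible of it) and "point" ([column, row] in pixels, amid what is visible of it).
The state is a dict: "t": time; "qpos": joint angles; "qvel": joint speeds; "joint_torque": joint torques, N m; "ee_pos": TCP position; "orientation": TCP orientation; "ft_force": force on the tool from outside, world axes, zero at the start; "moment": the same for the moment, N m; "width": finger opening in mm; "grasp_force": force on a finger pad.
Only numpy, scipy, OpenCV 4.12 (cv2) and the standard library are available. Lean on these libraries where they do the work, as an engineer would, in place of code of your own. Each camera call takes 0.05 s, during which the arm holds its last target. There are 200 camera calls.

## Task

Check that the sample carousel runs freely, then park it: flick it round with the fingers and let it spin on untouched for at least 3 seconds, all that time faster than one turn in 8 seconds, then brake it to a standstill with a fingertip so that it stays with its red mark inside the green window of the stand. The carousel is only touched and pushed, never gripped; leave the stand and the things around it where they are, and take the hand away at the end.

Things in the scene. Friction and masses are not known exactly. Their poses are not given: they have to be found in the camera images.
- stand: grey stand of the sample carousel, 3 kg, loose on the bench; round foot 184 mm across. Origin on the bench under the carousel's vertical axis, z up; its -x axis points to the middle of the parking window, a fan-shaped plate just outside the deck's edge (125 to 151 mm from the axis), its top level with the deck, carried by a low arm below it.
- carousel: light grey round deck, 240 mm across, 0.6 kg, turning freely either way, without end. Origin on the axis at bench height, z up, +x towards the red mark. Top 57 mm above the bench, flat and bare from 72 mm off the axis outward. Fixed on it: hub 38 mm wide, 11 mm high; two amber vials with blue caps, 16 mm thick, 34 mm high, 60 mm from the axis, at 90 degrees to either side of the mark.
- mark (a point): point on the middle line of the red mark, 112 mm from the axis, on the deck top; a red radial stripe 9 mm wide, 36 mm long, reaching the deck's edge. The bearing is very light: pushed to 2 rad/s the deck coasts for about 20 s; a finger pressed down on it with a few newtons stops it almost at once.
- window (a point): point on the stand where mark lies when the red mark is exactly in the middle of the green window (112 mm from the axis, at deck height). The window is the green middle of the plate and spans 0.23 rad to each side; the plate's white ends reach to 0.37 rad.
- tip_box: bystander: pipette-tip box with clear lid, 76x118x68 mm, loose, origin at the centre of its underside
- timer: bystander: white bench timer, 68x62x19 mm, loose, origin at the centre of its underside
- bottle_small: bystander: small white bottle with red cap, 34 mm diameter, 62 mm high, loose, origin at the centre of its underside
- marker_a: bystander: white marker pen with black cap, 135 mm long, 17 mm thick, lying loose, origin at the centre of its underside
- vial_a (a point): centre, half-way up, of the vial that stands 90 degrees counterclockwise (seen from above) of the red mark; fixed in the deck, 16 mm thick, 34 mm high
- vial_b (a point): centre, half-way up, of the vial that stands 90 degrees clockwise (seen from above) of the red mark; fixed in the deck, 16 mm thick, 34 mm high

How it is judged (in metres and radians):
On the way, in this order (a step that is already met when the one before it is completed fails the run):
1. the carousel spins untouched for 3 s, faster than one turn in 8 s (angular speed of carousel above 0.76 rad/s and contact force between each of the arm, the fingers and carousel below 0.05 N), for 2.9 s.
2. a finger is laid on the carousel while it is still turning (contact force between the fingers and carousel above 0.1 N and angular speed of carousel above 0.15 rad/s).
3. a finger rests on the carousel and has brought it to a standstill (contact force between the fingers and carousel above 0.3 N and angular speed of carousel below 0.1 rad/s), for 0.04 s.
At the end, for the whole second after the job is handed in: the carousel stands still with the centre line of its red mark inside the green window (within 26 mm of its middle along the edge), the stand upright and where it was (horizontal distance between mark and window below 0.026 m and angular speed of carousel below 0.05 rad/s and distance of stand from where it was at the start of the episode below 0.015 m and distance of window from where it was at the start of the episode below 0.02 m and angle between stand's own z axis and vertical below 0.05 rad); the robot touches nothing.
It fails at once if the stand is pushed, turned, lifted or tipped (distance of stand from where it was at the start of the episode above 0.015 m or distance of window from where it was at the start of the episode above 0.02 m or angle between stand's own z axis and vertical above 0.08 rad).
It fails at once if a bystander is pushed away or lifted (distance of any of tip_box, timer, bottle_small, marker_a from where it was at the start of the episode above 0.02 m).
It fails at once if a vial or the hub is gripped between the fingers ((horizontal distance between the grasp point and vial_a below 0.005 m and height (world z) of the grasp point below 0.1 m and contact force between the fingers and carousel above 0.3 N) or (horizontal distance between the grasp point and vial_b below 0.005 m and height (world z) of the grasp point below 0.1 m and contact force between the fingers and carousel above 0.3 N) or (horizontal distance between the grasp point and carousel below 0.005 m and height (world z) of the grasp point below 0.078 m and contact force between the fingers and carousel above 0.3 N)).
It also fails if it takes over 56 s, if anything falls off the work surface, if the arm or the gripper's body presses on something with over 40 N, if the wrist force passes 120 N, or if a joint passes its speed limit or range.

## Working session

There is one attempt and no reset: what is moved stays moved. The work goes in short steps, Python scripts to look and compute and a tool call to move; the robot and the scene stay as the last step left them, time stands still between calls to the robot, and variables do not carry over. Pictures are saved under pics/ and viewed, at most 10 in all, crops included, and the job is handed in when it is done.

Besides the shell and the picture viewer there is one more tool, called after "Emit:" in YAML: its name, and indented under it one key for each argument. move_arm: Moves the arm, as the interface text tells. Its arguments: {"type":"object","properties":{"rows":{"type":"array","items":{"type":"array","items":{"type":"number"}}}},"required":["rows"]}

```bash
mkdir -p pics; cat > h.py <<'E'
import numpy as np, cv2
from scipy.spatial.transform import Rotation as R
from workcell import get_obs, optics, close_job, spotter, ctrl
def rot(c):
    o=np.array(c["orientation"],float)
    return o if o.shape==(3,3) else R.from_rotvec(o).as_matrix()
def unproj(cam,px,z):
    c=optics.calibration(cam);K=np.array(c["camera_matrix"]);p=np.array(c["xyz"],float)
    v=np.linalg.inv(K)@[px[0],px[1],1]
    if cam=="wrist":
        r=np.hypot(v[0],v[1]); v=np.array([v[0]/r*np.sin(r),v[1]/r*np.sin(r),np.cos(r)])
    d=rot(c)@v; return p+d*(z-p[2])/d[2]
E
python3 - <<'E'
from h import *
for n in ("top","scene"):
    im=optics.get_image(n); cv2.imwrite(f"pics/{n}1.png",im)
    c=optics.calibration(n);print(n,c)
    for l,z in (("mark",57),("window",57),("carousel",57),("stand",57),("vial_a",74),("tip_box",34),("timer",19),("bottle_small",62),("marker_a",10)):
        for r in spotter.find_in(n,l)[:3]: print(l,np.round(r["point"]),round(r["conf"],2),unproj(n,r["point"],z).round())
o=get_obs();print(o)
E
```

```text
top {'camera_matrix': array([[444.29925395,   0.        , 325.4277783 ],
       [  0.        , 444.29925395, 198.47629818],
       [  0.        ,   0.        ,   1.        ]]), 'xyz': array([ 393.15950953,  -12.95566617, 1249.17948186]), 'orientation': array([-2.16716362,  2.20962716, -0.07326799])}
mark [288. 177.] 0.56 [531.  85.  57.]
window [290. 181.] 0.84 [520.  80.  57.]
carousel [288. 178.] 0.55 [529.  85.  57.]
stand [292. 184.] 0.57 [513.  74.  57.]
vial_a [290. 180.] 0.78 [521.  77.  74.]
tip_box [286. 176.] 0.59 [536.  91.  34.]
tip_box [198. 242.] 0.58 [362. 334.  34.]
timer [428. 237.] 0.67 [ 362. -295.   19.]
bottle_small [408. 179.] 0.48 [ 519. -239.   62.]
bottle_small [291. 181.] 0.28 [520.  77.  62.]
marker_a [290. 180.] 0.74 [529.  83.  10.]
marker_a [453. 212.] 0.51 [ 430. -369.   10.]
scene {'camera_matrix': array([[375.77343389,   0.        , 316.31144732],
       [  0.        , 375.77343389, 202.59280123],
       [  0.        ,   0.        ,   1.        ]]), 'xyz': array([  62.73619817, -514.41480519,  816.82142989]), 'orientation': array([-2.28407729,  0.8765
[... 425 characters left out ...]
 0.58 [ 434. -388.   10.]
{'t': 1.0, 'qpos': array([ 1.24501523e+00,  4.23088528e-01,  1.62991447e+00,  2.43565230e-05,
        1.08858608e+00, -1.89851516e-02]), 'qvel': array([-0.00021101,  0.00029374,  0.00094748,  0.00013919, -0.00066642,
        0.00149886]), 'joint_torque': array([-9.61526421e-04, -5.44583809e+01, -2.74050826e+01,  6.44319411e-02,
        1.65887433e-02,  3.07250264e-05]), 'ee_pos': array([188.70709579, 595.81074323, 195.27653319]), 'orientation': array([-4.80040562e-01, -3.10467965e+00, -1.13437051e-05]), 'ft_force': array([ 0.94301316, -0.5889343 ,  0.21696239]), 'moment': array([-0.02054799,  0.02334968,  0.01807867]), 'grasp_force': 0.0, 'width': 87.51430286445903}
```

View pics/top1.png

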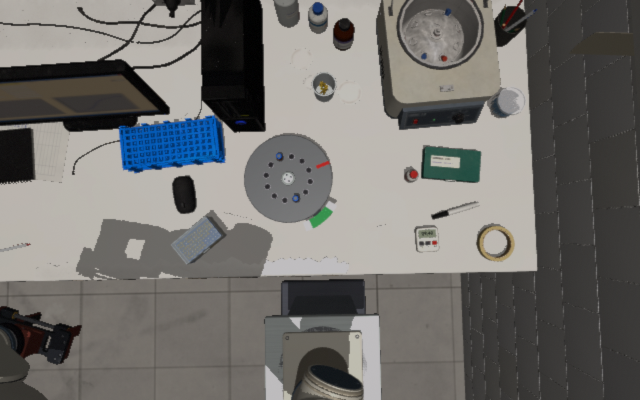

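View pics/scene1.png

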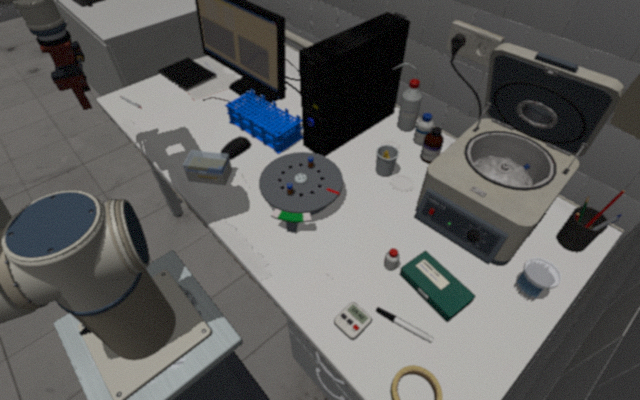

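Top view: the deck centre is near (288,178), the red mark at (323,164), the green window at (320,217) and the vials at (280,156) and (296,198). The bystanders are well clear of the deck. Next I measure the geometry by colour.

```bash
cat >> h.py <<'E'
def blob(cam,im,kind,C=None,rmin=0,rmax=200,z=57):
    """world positions of red / green pixels within a ring round C"""
    b,g,r=[im[...,i].astype(int) for i in range(3)]
    m=(r>110)&(r>1.8*g)&(r>1.8*b) if kind=="red" else (g>100)&(g>1.6*r)&(g>1.6*b)
    ys,xs=np.nonzero(m)
    if not len(xs): return np.zeros((0,3))
    P=np.array([unproj_fast(cam,x,y,z) for x,y in zip(xs,ys)])
    if C is not None:
        d=np.hypot(*(P[:,:2]-C).T); P=P[(d>rmin)&(d<rmax)]
    return P
_c={}
def unproj_fast(cam,x,y,z):
    if cam not in _c:
        c=optics.calibration(cam);_c[cam]=(np.linalg.inv(np.array(c["camera_matrix"])),np.array(c["xyz"],float),rot(c))
    Ki,p,Rm=_c[cam]; d=Rm@(Ki@[x,y,1]); return p+d*(z-p[2])/d[2]
E
python3 - <<'E'
from h import *
for n,hub in (("top",(288,179)),("scene",(301,179))):
    im=optics.get_image(n)
    g=cv2.cvtColor(im,cv2.COLOR_BGR2GRAY)
    C0=unproj(n,hub,68)[:2]; print(n,"hub",C0.round(1))
    # deck mask: grey, rectify to a world grid at z=57, 1 mm/px, x down y right
    c=optics.calibration(n);K=c["camera_matrix"];Rm=rot(c);p=np.array(c["xyz"])
    X,Y=np.meshgrid(np.arange(380,680.),np.arange(-70,230.),indexing="ij")
    q=(np.stack([X,Y,np.full_like(X,57)],-1)-p)@Rm@K.T
    mp=(q[...,:2]/q[...,2:]).astype(np.float32)
    w=cv2.remap(im,mp[...,0],mp[...,1],cv2.INTER_LINEAR)
    cv2.imwrite(f"pics/rect_{n}.png",cv2.resize(w,None,fx=1.3,fy=1.3))
    gg=cv2.medianBlur(cv2.cvtColor(w,cv2.COLOR_BGR2GRAY),5)
    ci=cv2.HoughCircles(gg,cv2.HOUGH_GRADIENT,1,200,param1=80,param2=15,minRadius=112,maxRadius=128)
    print("circle", None if ci is None else ci[0][:2])
    for k,a,bb in (("red",80,135),("green",110,165)):
        P=blob(n,im,k,C0,a,bb); m=P.mean(0)[:2] if len(P) else None; print(k,len(P),m, None if m is None else (np.arctan2(*(m-C0)[::-1]),np.hypot(*(m-C0))))
a=cv2.imread("pics/rect_top.png");b=cv2.imread("pics/rect_scene.png");cv2.imwrite("pics/rect.png",np.hstack([a,b]))
E
```

```text
top hub [525.1  83.9]
circle [[154.5 149.5 120.7]]
red 46 [564.82252056  -8.43805346] (np.float64(-1.1642241780884124), np.float64(100.55516386492268))
green 192 [ 4.22831556e+02 -2.96399577e-01] (np.float64(-2.4524872232747894), np.float64(132.44764121936007))
scene hub [522.8  75.1]
circle [[151.5 146.5 119.6]]
red 32 [564.79093364 -11.02203752] (np.float64(-1.1170276019208278), np.float64(95.78908247635091))
green 136 [421.71885579  -1.74782543] (np.float64(-2.491731239204192), np.float64(126.96114926235316))
```

View pics/rect.png

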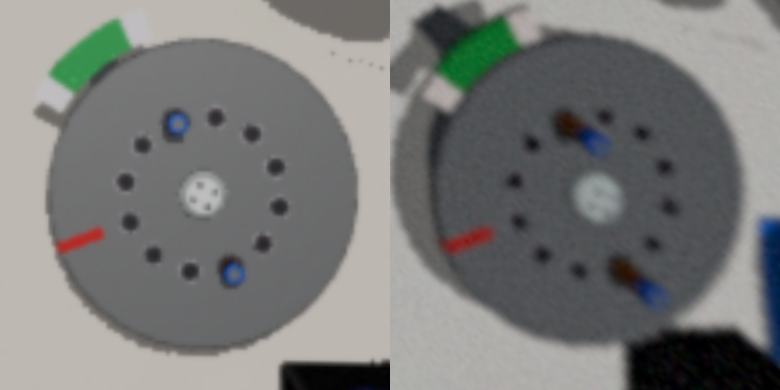

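Emit:
move_arm:
  rows:
    - [0,0,0,-8.8,0]
    - [0,0,0,-8.8,0]
    - [-2.55,-5.19,0,0,0]
    - [-2.55,-5.19,0,0,0]
    - [-2.55,-5.19,0,0,0]
    - [-2.55,-5.19,0,0,0]
    - [-2.55,-5.19,0,0,0]
    - [-2.55,-5.19,0,0,0]
    - [-2.55,-5.19,0,0,0]
    - [-2.55,-5.19,0,0,0]

```text
t: 2.35
ee_pos: [393.7, 179.1, 195.7]
orientation: [-0.001, 3.141, 0.001]
ft_force: [0.3, 0.3, 0.6]
width: 0.5
grasp_force: 0.0
```

Emit:
move_arm:
  rows:
    - [-2.55,-5.19,0,0,0]
    - [-2.55,-5.19,0,0,0]
    - [-2.55,-5.19,0,0,0]
    - [0,0,3,0,0]
    - [0,0,0,0,0]

```text
t: 2.98
ee_pos: [467.9, 24.3, 163.9]
orientation: [-0.002, -3.138, 0.0]
ft_force: [-0.1, -0.3, 1.5]
width: 0.3
grasp_force: 0.0
```

```bash
python3 - <<'E'
from h import *
w=optics.get_image("wrist");s=optics.get_image("scene")
cv2.imwrite("pics/w2.png",np.vstack([w[:,:],s])[:, :][100:700])
print(get_obs()["ee_pos"])
E
```

```text
[469.22550069  25.31672712 165.58311338]
```

View pics/w2.png

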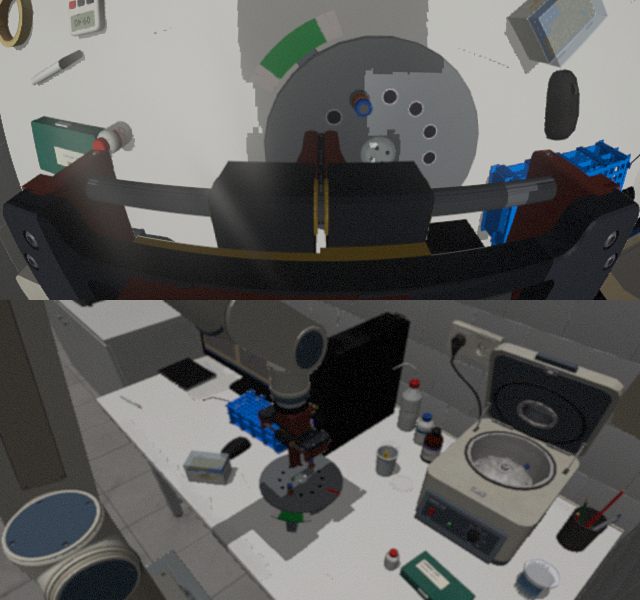

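Finger is on the -y side of the near vial (vial at (362,203) in the wrist picture, finger at column 320). Push it towards +y.

Emit:
move_arm:
  rows:
    - [0,0,4.6,0,0]
    - [0,0,4.5,0,0]
    - [0,0.5,0,0,0]
    - [0,0.5,0,0,0]
    - [0,0.5,0,0,0]
    - [0,0.8,0,0,0]
    - [0,1.0,0,0,0]
    - [0,1.2,0,0,0]
    - [0,1.2,0,0,0]
    - [0,0,-6,0,0]

```text
t: 4.32
ee_pos: [466.1, 82.7, 131.1]
orientation: [0.002, -3.131, 0.002]
ft_force: [0.6, 0.5, 0.9]
width: 0.4
grasp_force: 0.0
```

```bash
cat > ang.py <<'E'
from h import *
import sys
C=np.array([528,83.5])
def ang():
    t=get_obs()["t"]; out=[]
    for n in ("top","scene"):
        P=blob(n,optics.get_image(n),"red",C,78,124)
        tt=t if n=="top" else t+0.05
        if len(P)>8:
            d=P[:,:2]-C; out.append((round(tt,3),n,len(P),round(float(np.arctan2(d[:,1].mean(),d[:,0].mean())),3)))
    return out
if __name__=="__main__":
    for i in range(int(sys.argv[1])):
        for o in ang(): print(*o)
    print(get_obs()["t"],get_obs()["ee_pos"])
E
python3 ang.py 3
```

```text
4.325 top 29 -1.192
4.375 scene 18 -1.198
4.425 top 28 -1.194
4.475 scene 16 -1.198
4.525 top 25 -1.193
4.575 scene 16 -1.198
4.625 [468.68936913  82.15245524 133.55645082]
```

```bash
python3 - <<'E'
from h import *
w=optics.get_image("wrist");s=optics.get_image("top")
cv2.imwrite("pics/w3.png",np.vstack([w[:300],s[80:380]]))
print(get_obs()["ee_pos"])
E
```

```text
[468.459818    81.96039165 133.17890929]
```

View pics/w3.png

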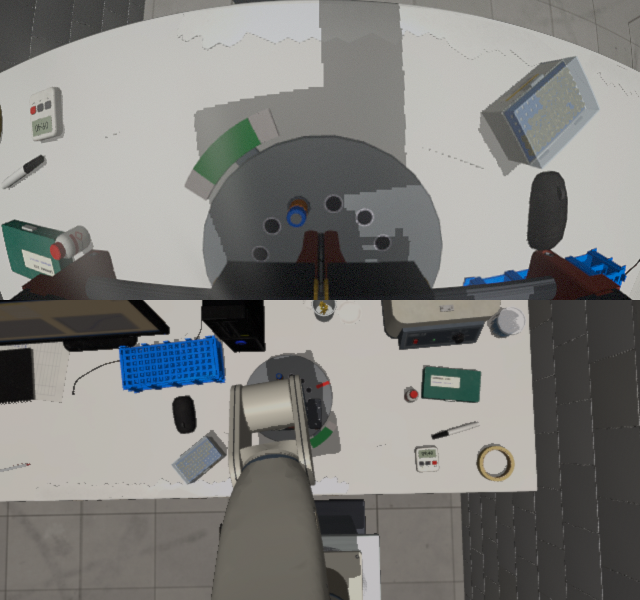

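```bash
python3 - <<'E'
from h import *
c=optics.calibration("wrist");print(c)
for nm,p,z in (("cap",(297,216),91),("vialbase-amber",(299,205),75),("window",(228,150),57),("deck top edge",(322,136),57),("deckleft",(204,240),57),("deckright",(442,240),57),("timer",(43,113),19)):
    print(nm,unproj("wrist",p,z).round(1))
K=c["camera_matrix"];p=np.array(c["xyz"]);q=rot(c).T@(np.array(get_obs()["ee_pos"])-p)
th=np.arctan2(np.hypot(q[0],q[1]),q[2]);print("tcp px",K[:2,2]+K[0,0]*th*q[:2]/np.hypot(q[0],q[1]))
E
```

```text
{'camera_matrix': array([[309.70691629,   0.        , 320.61173324],
       [  0.        , 309.70691629, 202.55939804],
       [  0.        ,   0.        ,   1.        ]]), 'xyz': array([398.03653848,  82.09810773, 322.90214489]), 'orientation': array([2.08149407, 2.08157971, 0.27153252])}
cap [470.9  63.2  91. ]
vialbase-amber [466.3  63.7  75. ]
window [ 4.21e+02 -2.00e-01  5.70e+01]
deck top edge [410.3  82.9  57. ]
deckleft [506.7 -31.7  57. ]
deckright [506.8 200.   57. ]
timer [ 355.6 -288.9   19. ]
tcp px [320.86387629 231.81621621]
```

Emit:
move_arm:
  rows:
    - [-0.1,-2.9,0,0,0]
    - [-0.1,-2.9,0,0,0]
    - [0,0,2,0,0]
    - [0,0,2,0,0]
    - [0,0,2,0,0]
    - [0,0,0,0,0]

```text
t: 5.48
ee_pos: [469.5, 23.9, 72.4]
orientation: [0.0, -3.137, 0.0]
ft_force: [0.6, -0.6, 0.4]
width: 0.5
grasp_force: 0.0
```

Emit:
move_arm:
  rows:
    - [0,0.5,0,0,0]
    - [0,0.5,0,0,0]
    - [0,0.5,0,0,0]
    - [0,0.8,0,0,0]
    - [0,1.0,0,0,0]
    - [0,1.2,0,0,0]
    - [0,1.2,0,0,0]
    - [0,0,-3,0,0]
    - [0,0,-3,0,0]
    - [0,0,-2,0,0]

```text
t: 6.72
ee_pos: [471.8, 81.8, 155.5]
orientation: [-0.001, 3.14, 0.0]
ft_force: [-0.1, -0.8, 0.3]
width: 0.2
grasp_force: 0.0
```

```bash
python3 ang.py 4
```

```text
6.725 top 26 -1.191
6.775 scene 16 -1.198
6.825 top 26 -1.191
6.875 scene 15 -1.198
6.925 top 26 -1.191
6.975 scene 14 -1.201
7.025 top 22 -1.194
7.075 scene 14 -1.201
7.125 [470.73324146  81.00284343 153.27426435]
```

```bash
python3 - <<'E'
from h import *
w=optics.get_image("wrist")
for r in spotter.find_in("wrist","vial_a")[:3]: print(r["conf"],r["point"],unproj("wrist",r["point"],85).round(1))
cv2.imwrite("pics/w4.png",w)
E
```

```text
0.98 [325.6, 207.0] [473.5  85.   85. ]
```

View pics/w4.png

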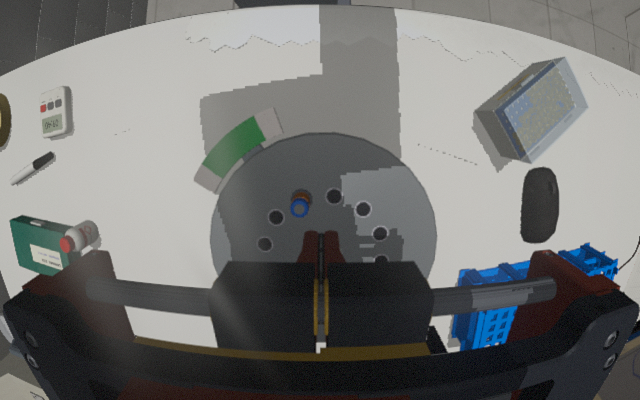

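Emit:
move_arm:
  rows:
    - [0,-2.8,0,0,0]
    - [0,-2.8,0,0,0]
    - [0,0,3,0,0]
    - [0,0,3,0,0]
    - [0,0,2,0,0]
    - [0,0.6,0,0,0]
    - [0,0.6,0,0,0]
    - [0,0.6,0,0,0]
    - [0,0.6,0,0,0]

```text
t: 8.35
ee_pos: [471.9, 49.6, 75.0]
orientation: [-0.001, 3.14, 0.0]
ft_force: [0.8, -0.3, 0.4]
width: 0.6
grasp_force: 0.0
```

```bash
python3 ang.py 2; python3 - <<'E'
from h import *
print(get_obs())
s=optics.get_image("scene"); t=optics.get_image("top"); w=optics.get_image("wrist")
a=cv2.resize(s[120:240,240:400],(800,600)); 
cv2.imwrite("pics/s5.png",a); cv2.imwrite("pics/w5.png",w)
E
```

```text
8.35 top 10 -1.198
8.45 top 10 -1.198
8.55 [471.53546498  49.19766401  74.53667418]
{'t': 8.55, 'qpos': array([ 7.88961220e-02,  3.99091111e-01,  2.03804972e+00, -8.76038916e-05,
        7.03978692e-01, -1.49271919e+00]), 'qvel': array([-0.00587338,  0.00280437, -0.00138326,  0.00059268,  0.00030217,
       -0.00180636]), 'joint_torque': array([ 2.15392909e-01, -4.33595645e+01, -1.77432078e+01,  4.56493159e-03,
        7.07346015e-02,  1.61579048e-02]), 'ee_pos': array([471.53546498,  49.19766401,  74.53667418]), 'orientation': array([-1.39112944e-03,  3.14111622e+00, -3.05423378e-05]), 'ft_force': array([-0.56205504,  0.03720471, -0.54735419]), 'moment': array([0.0754613 , 0.02170972, 0.01557206]), 'grasp_force': 0.0, 'width': 0.359639203409418}
```

View pics/s5.png

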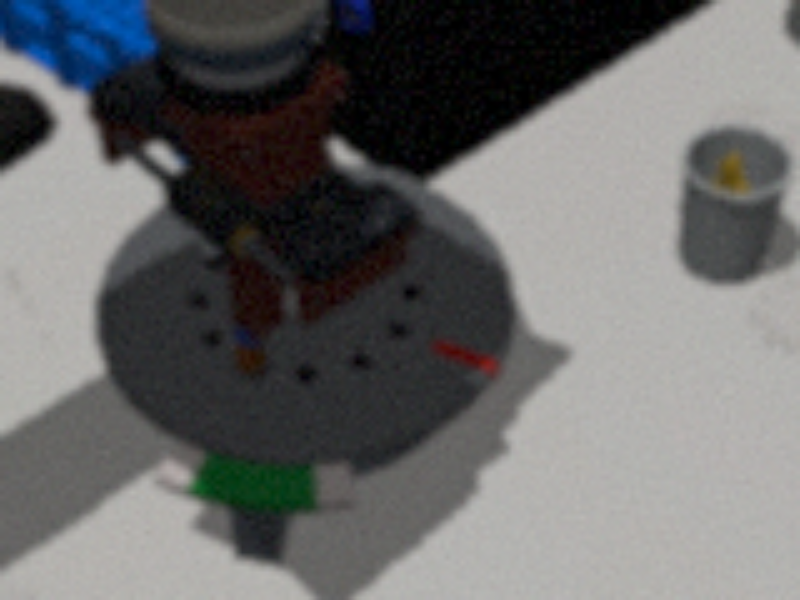

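```bash
python3 - <<'E'
from h import *
def pr(n,P):
    c=optics.calibration(n);q=np.array(c["camera_matrix"])@rot(c).T@(np.array(P,float)-c["xyz"]);return q[:2]/q[2]
f=lambda P:((pr("scene",P)-[240,120])*5).round()
print("tcp",f([471.5,49.2,74.5]),"up30",f([471.5,49.2,104]),"vial base",f([471,63,57]),"vialtop",f([471,63,91]), "C",f([528,83.5,57]),"win",f([422,-1,57]))
print(optics.calibration("wrist"))
E
```

```text
tcp [263. 357.] up30 [260. 319.] vial base [248. 366.] vialtop [244. 323.] C [303. 297.] win [253. 478.]
{'camera_matrix': array([[309.70691629,   0.        , 320.61173324],
       [  0.        , 309.70691629, 202.55939804],
       [  0.        ,   0.        ,   1.        ]]), 'xyz': array([400.5957105 ,  49.00792598, 263.90597452]), 'orientation': array([2.08043825, 2.08029661, 0.27412039])}
```

View pics/w5.png

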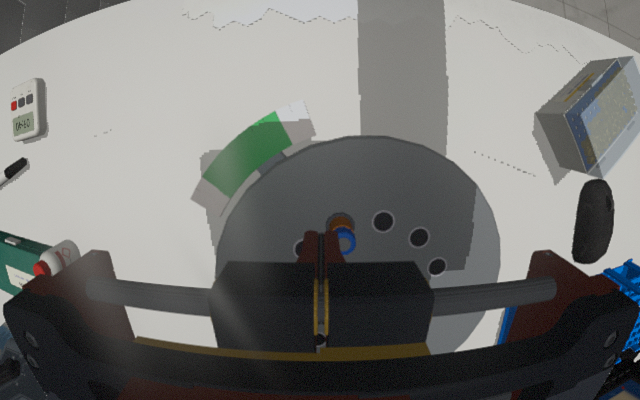

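```bash
python3 - <<'E'
from h import *
w4=cv2.imread("pics/w4.png")
for y in range(216,262,4): print(y,[tuple(int(v) for v in w4[y,x][::-1]) for x in range(296,348,5)])
c=optics.calibration("wrist");K=c["camera_matrix"];p=np.array(c["xyz"]);Rm=rot(c);T=np.array(get_obs()["ee_pos"])
def wp(P):
    q=Rm.T@(np.array(P)-p);r=np.hypot(q[0],q[1]);return (K[:2,2]+K[0,0]*np.arctan2(r,q[2])*q[:2]/r).round(1)
for dx in (-10,0,10):
  for dz in (0,10,20,30): print(dx,dz,wp(T+[dx,-13.5,dz]),wp(T+[dx,13.5,dz]))
E
```

```text
216 [(43, 58, 98), (28, 57, 104), (73, 76, 78), (75, 77, 76), (73, 75, 78), (75, 79, 78), (73, 75, 77), (74, 78, 78), (73, 76, 80), (72, 75, 75), (75, 75, 76)]
220 [(72, 73, 76), (74, 74, 75), (72, 74, 77), (70, 72, 73), (72, 74, 77), (71, 72, 74), (70, 73, 74), (75, 76, 75), (73, 76, 77), (70, 72, 74), (70, 72, 73)]
224 [(68, 69, 72), (74, 76, 73), (73, 75, 76), (71, 71, 73), (71, 73, 75), (69, 72, 74), (72, 74, 71), (71, 73, 71), (72, 76, 76), (67, 71, 71), (74, 75, 77)]
228 [(69, 72, 73), (72, 74, 74), (72, 73, 76), (73, 77, 77), (70, 75, 74), (73, 71, 74), (72, 73, 75), (69, 73, 74), (69, 70, 73), (73, 75, 76), (68, 69, 70)]
232 [(72, 74, 74), (64, 69, 69), (48, 34, 33), (46, 31, 26), (47, 34, 32), (59, 60, 61), (47, 25, 25), (47, 27, 27), (46, 35, 35), (71, 74, 74), (75, 75, 76)]
236 [(70, 71, 72), (71, 74, 79), (45, 30, 26), (43, 21, 25), (47, 30, 28), (33, 34, 33), (46, 30, 28), (41, 24, 21), (43, 25, 25), (72, 72, 74), (71, 72, 73)]
240 [(69, 73, 73), (67, 70, 69), (40, 29, 21), (46, 28, 23), (46, 26, 25), (37, 39, 39), (43, 31, 28), (40, 23, 25), (44, 31, 23), (70, 72, 75), 
[... 513 characters left out ...]
, 31, 27), (46, 32, 26), (42, 25, 20), (46, 29, 27), (49, 48, 47), (43, 24, 24), (49, 36, 34), (46, 30, 29), (45, 28, 28), (67, 69, 68)]
260 [(59, 60, 63), (43, 27, 24), (42, 21, 20), (43, 30, 26), (41, 26, 20), (44, 44, 43), (45, 26, 19), (42, 20, 19), (44, 29, 23), (42, 24, 16), (66, 66, 67)]
-10 0 [299.9 217.1] [341.8 217.1]
-10 10 [298.8 222.1] [342.9 222.1]
-10 20 [297.6 227.6] [344.  227.6]
-10 30 [296.3 233.7] [345.3 233.7]
0 0 [300.2 231.7] [341.5 231.7]
0 10 [299.2 237.3] [342.5 237.3]
0 20 [298.  243.5] [343.6 243.5]
0 30 [296.8 250.3] [344.8 250.3]
10 0 [300.5 245.8] [341.2 245.8]
10 10 [299.5 251.9] [342.1 251.9]
10 20 [298.5 258.7] [343.2 258.7]
10 30 [297.3 266.1] [344.3 266.1]
```

Emit:
move_arm:
  rows:
    - [0,-1.5,0,0,0]
    - [0,-1.5,0,0,0]
    - [0,0,1.2,0,0]
    - [0,0,0.2,0,0]
    - [0,0,0,0,0]

```text
t: 9.32
ee_pos: [471.0, 19.1, 59.8]
orientation: [0.001, -3.14, -0.0]
ft_force: [0.0, 0.2, 0.1]
width: 0.5
grasp_force: 0.0
```

Emit:
move_arm:
  rows:
    - [0,0,0.3,0,0]
    - [0,0,0.2,0,0]
    - [0,0,0,0,0]

```text
t: 9.7
ee_pos: [471.3, 19.1, 55.2]
orientation: [0.001, -3.141, 0.0]
ft_force: [0.3, 1.3, 0.4]
width: 0.1
grasp_force: 0.0
```

Emit:
move_arm:
  rows:
    - [0,0,0.4,0,0]
    - [0,0,0,0,0]

```text
t: 9.95
ee_pos: [471.2, 19.0, 51.0]
orientation: [0.001, -3.141, 0.0]
ft_force: [0.3, 0.6, 0.7]
width: 0.5
grasp_force: 0.0
```

Emit:
move_arm:
  rows:
    - [0,0,0.4,0,0]
    - [0,0,0,0,0]

```text
t: 10.2
ee_pos: [471.2, 19.0, 47.0]
orientation: [0.001, -3.141, 0.0]
ft_force: [-0.5, 0.8, 0.8]
width: 0.3
grasp_force: 0.0
```

Emit:
move_arm:
  rows:
    - [0,0,0.4,0,0]
    - [0,0,0,0,0]

```text
t: 10.45
ee_pos: [471.2, 19.0, 43.0]
orientation: [0.001, -3.141, 0.0]
ft_force: [0.2, 0.0, -0.2]
width: 0.2
grasp_force: 0.0
```

Emit:
move_arm:
  rows:
    - [0,0,0.3,0,0]
    - [0,0,0,0,0]

```text
t: 10.7
ee_pos: [471.3, 19.0, 40.1]
orientation: [0.001, -3.141, 0.0]
ft_force: [-0.1, 0.6, -0.2]
width: 0.9
grasp_force: 0.0
```

Emit:
move_arm:
  rows:
    - [0,0,0.2,0,0]
    - [0,0,0,0,0]

```text
t: 10.95
ee_pos: [471.3, 19.0, 38.1]
orientation: [0.001, -3.141, 0.0]
ft_force: [-0.0, -0.4, 0.2]
width: 0.2
grasp_force: 0.0
```

```bash
python3 - <<'E'
from h import *
print(ctrl.grip_point_offset,get_obs()["ft_force"],get_obs()["ee_pos"])
w=optics.get_image("wrist");s=optics.get_image("scene")
cv2.imwrite("pics/s6.png",np.hstack([cv2.resize(s[130:230,260:340],(400,500)),cv2.resize(w[180:280,280:360],(400,500))]))
E
```

```text
18.700000000000003 [-0.02131317 -0.39261052  0.19698379] [471.32626569  18.9951036   38.14143722]
```

View pics/s6.png

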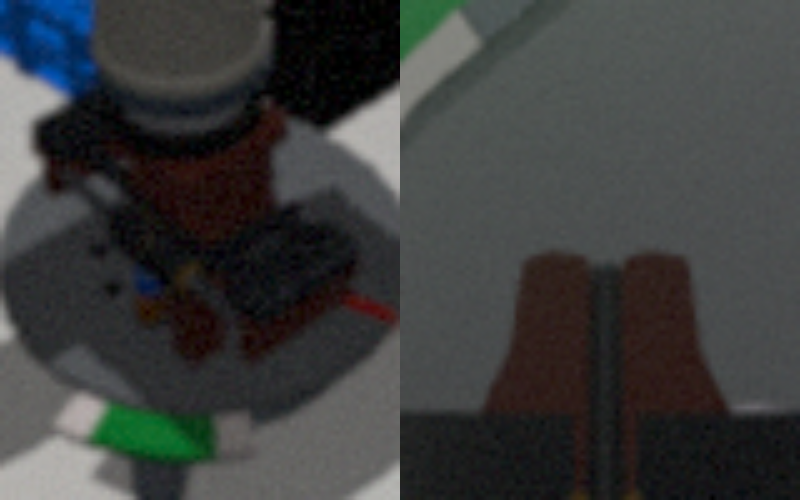

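Emit:
move_arm:
  rows:
    - [0,0,0.2,0,0]
    - [0,0,0,0,0]

```text
t: 11.3
ee_pos: [471.3, 19.0, 36.1]
orientation: [0.001, -3.141, -0.0]
ft_force: [0.4, 0.4, -1.0]
width: 0.4
grasp_force: 0.0
```

Emit:
move_arm:
  rows:
    - [0,0,0.2,0,0]
    - [0,0,0,0,0]

```text
t: 11.55
ee_pos: [471.3, 19.0, 34.1]
orientation: [0.001, -3.141, 0.0]
ft_force: [-0.2, -1.1, 0.2]
width: -0.1
grasp_force: 0.0
```

Emit:
move_arm:
  rows:
    - [0,0,0.2,0,0]
    - [0,0,0,0,0]

```text
t: 11.8
ee_pos: [471.3, 19.0, 32.1]
orientation: [0.001, -3.141, 0.0]
ft_force: [0.3, 0.7, -0.5]
width: 0.6
grasp_force: 0.0
```

```bash
python3 - <<'E'
from h import *
def ray(n,px):
    a=unproj(n,px,200);b=unproj(n,px,0);return a,(b-a)/np.linalg.norm(b-a)
im=cv2.imread("pics/s6.png")
# wrist pose shifted: arm is now 6 mm lower; use offset
a,d=ray("wrist",(321,231)); a=a+[0,0,6]
for px in ((299,201),(297,200),(301,202)):
    b,e=ray("scene",px)
    s=np.linalg.lstsq(np.stack([d,-e],1),b-a,rcond=None)[0]
    print(px,(a+s[0]*d).round(1),(b+s[1]*e).round(1))
print(get_obs()["ee_pos"],get_obs()["ft_force"],get_obs()["joint_torque"])
E
```

```text
(299, 201) [461.6  19.1  62.9] [467.1  17.8  64.9]
(297, 200) [458.3  19.1  71.8] [461.2  18.4  72.9]
(301, 202) [465.   19.1  53.8] [473.2  17.1  56.9]
[471.32851937  19.00354108  32.12581535] [ 0.30208308  0.7334984  -0.54132453] [-1.36902498e-03 -4.50078821e+01 -1.47057080e+01 -7.94278923e-03
  4.70789324e-02  2.16141166e-05]
```

Emit:
move_arm:
  rows:
    - [0,0,0.2,0,0]
    - [0,0,0,0,0]

```text
t: 12.05
ee_pos: [471.3, 19.0, 30.1]
orientation: [0.001, -3.141, 0.0]
ft_force: [0.2, 0.3, -0.6]
width: 0.4
grasp_force: 0.0
```

Emit:
move_arm:
  rows:
    - [0,0,0.2,0,0]
    - [0,0,0,0,0]

```text
t: 12.3
ee_pos: [472.1, 18.5, 29.8]
orientation: [-0.002, 3.14, -0.001]
ft_force: [-4.8, -4.7, 21.5]
width: 0.5
grasp_force: 10.8
```

Emit:
move_arm:
  rows:
    - [0,0,0.2,0,0]
    - [0,0,0,0,0]

```text
t: 12.55
ee_pos: [472.9, 17.9, 29.6]
orientation: [-0.003, 3.139, -0.002]
ft_force: [-9.7, -8.1, 47.6]
width: 0.2
grasp_force: 23.4
```

Fingertips actually end 27 mm short of the reported TCP (contact at reported z=30, stiffness about 13 N/mm). I'll push with the reported z at 43.

Emit:
move_arm:
  rows:
    - [0,0,-1.7,0,0]
    - [0,0.6,0,0,0]
    - [0,0.6,0,0,0]
    - [0,0.5,0,0,0]
    - [0,0.6,0,0,0]
    - [0,0.8,0,0,0]
    - [0,1.0,0,0,0]
    - [0,1.2,0,0,0]
    - [0,1.2,0,0,0]
    - [0,0,-4,0,0]

```text
t: 13.8
ee_pos: [469.3, 84.9, 81.7]
orientation: [0.003, -3.136, 0.001]
ft_force: [0.3, 0.0, 0.2]
width: 0.5
grasp_force: 0.0
```

Emit:
move_arm:
  rows:
    - [0,0,-4,0,0]
    - [0,0,-1,0,0]

```text
t: 14.05
ee_pos: [473.0, 84.9, 135.5]
orientation: [-0.001, 3.137, 0.001]
ft_force: [0.9, -0.1, -0.4]
width: 0.4
grasp_force: 0.0
```

```bash
python3 ang.py 5
```

```text
14.55 [470.94222967  83.93930275 132.49077781]
```

Emit:
move_arm:
  rows:
    - [0.3,-3.5,0,0,0]
    - [0.3,-3.4,0,0,0]
    - [0,0,2,0,0]
    - [0,0,2,0,0]
    - [0,0,2,0,0]
    - [0,0,0,0,0]

```text
t: 15.3
ee_pos: [464.2, 14.9, 72.0]
orientation: [0.0, -3.138, 0.0]
ft_force: [-0.6, -0.8, 1.0]
width: 0.7
grasp_force: 0.0
```

```bash
cat > ang.py <<'E'
from h import *
import sys
C=np.array([528,83.5])
def ringang(n,im):
    if n!="wrist": P=blob(n,im,"red",C,80,122)
    else:
        b,g,r=[im[...,i].astype(int) for i in range(3)]
        ys,xs=np.nonzero((r>80)&(r>1.9*g)&(r>1.9*b)&(np.arange(400)[:,None]<262))
        P=np.array([unproj("wrist",(x,y),57) for x,y in zip(xs,ys)]).reshape(-1,3)
        d=np.hypot(*(P[:,:2]-C).T); P=P[(d>80)&(d<122)]
    if len(P)<8: return None
    d=P[:,:2]-C; return len(P),float(np.arctan2(d[:,1].mean(),d[:,0].mean())),float(np.hypot(*d.mean(0))),float(d.std())
if __name__=="__main__":
    for i in range(int(sys.argv[1])):
        for n in sys.argv[2:]:
            t=get_obs()["t"]; im=optics.get_image(n); r=ringang(n,im)
            print(round(t,3),n,r and np.round(r,3))
    cv2.imwrite("pics/last_%s.png"%n,im); print(get_obs()["t"],get_obs()["ee_pos"])
E
python3 ang.py 4 wrist top scene
```

```text
15.3 wrist [ 60.      1.82  112.772  68.656]
15.35 top [ 45.      1.73  102.326  59.071]
15.4 scene [  9.      1.695 107.751  60.361]
15.45 wrist None
15.5 top [ 42.      1.516 102.535  48.989]
15.55 scene None
15.6 wrist None
15.65 top [ 47.      1.303 102.794  36.813]
15.7 scene None
15.75 wrist None
15.8 top [ 43.      1.093 102.418  23.146]
15.85 scene None
15.9 [465.53759702  15.00837979  73.46079128]
```

Emit:
move_arm:
  rows:
    - [0,0,1.5,0,0]
    - [0,0,1.5,0,0]
    - [0,0,0,0,0]
    - [0,0,0,0,0]
    - [0,0,0,0,0]
    - [0,0,0,0,0]
    - [0,0,0,0,0]
    - [0,0,0,0,0]
    - [0,0,0,0,0]
    - [0,0,0,0,0]

```text
t: 17.15
ee_pos: [465.4, 15.0, 43.3]
orientation: [0.001, -3.142, 0.0]
ft_force: [0.5, 0.2, -0.1]
width: 0.6
grasp_force: 0.0
```

Emit:
move_arm:
  rows:
    - [0,0,0,0,0]
    - [0,0,0,0,0]
    - [0,0,0,0,0]
    - [0,0,0,0,0]
    - [0,0,0,0,0]
    - [0,0,0,0,0]
    - [0,0,0,0,0]
    - [0,0,0,0,0]
    - [0,0,0,0,0]
    - [0,0,0,0,0]

```text
t: 18.4
ee_pos: [465.5, 15.0, 43.3]
orientation: [-0.001, 3.142, -0.0]
ft_force: [-0.2, -0.4, -0.5]
width: 0.7
grasp_force: 0.0
```

```bash
python3 ang.py 3 top scene
```

```text
18.4 top None
18.45 scene None
18.5 top None
18.55 scene None
18.6 top None
18.65 scene None
18.7 [465.41444414  15.02209243  43.26089181]
```

Emit:
move_arm:
  rows:
    - [0,0,0,0,0]
    - [0,0,0,0,0]
    - [0,0,0,0,0]
    - [0,0,0,0,0]
    - [0,0,0,0,0]
    - [0,0,0,0,0]
    - [0,0,0,0,0]
    - [0,0,0,0,0]
    - [0,0,0,0,0]
    - [0,0,0,0,0]

```text
t: 19.95
ee_pos: [465.4, 15.0, 43.3]
orientation: [0.001, -3.142, 0.0]
ft_force: [-0.6, 0.4, 0.4]
width: 0.7
grasp_force: 0.0
```

```bash
python3 ang.py 5 top
```

```text
19.95 top [ 40.      2.289 103.303  73.168]
20.0 top [ 43.      2.238 102.486  72.333]
20.05 top [ 46.      2.187 101.52   71.176]
20.1 top [ 46.      2.137 101.518  70.482]
20.15 top [ 45.      2.087 102.306  70.151]
20.2 [465.4936508   15.00816341  43.29373884]
```

Emit:
move_arm:
  rows:
    - [0,0,0,0,0]
    - [0,0,0,0,0]
    - [0,0,0,0,0]
    - [0,0,0,0,0]
    - [0,0,0,0,0]
    - [0,0,0,0,0]
    - [0,0,0,0,0]
    - [0,0,0,0,0]
    - [0,0,0,0,0]
    - [0,0,0,0,0]

```text
t: 21.45
ee_pos: [465.4, 15.0, 43.3]
orientation: [0.001, -3.142, 0.0]
ft_force: [-0.1, 0.2, 0.6]
width: 0.2
grasp_force: 0.0
```

Emit:
move_arm:
  rows:
    - [0,0,0,0,0]
    - [0,0,0,0,0]
    - [0,0,0,0,0]
    - [0,0,0,0,0]
    - [0,0,0,0,0]
    - [0,0,0,0,0]
    - [0,0,0,0,0]
    - [0,0,0,0,0]
    - [0,0,0,0,0]
    - [0,0,0,0,0]

```text
t: 22.7
ee_pos: [465.4, 15.0, 43.3]
orientation: [0.001, -3.142, 0.0]
ft_force: [0.2, 0.4, 0.9]
width: 0.4
grasp_force: 0.0
```

Emit:
move_arm:
  rows:
    - [0,0,0,0,0]
    - [0,0,0,0,0]
    - [0,0,0,0,0]
    - [0,0,0,0,0]
    - [0,0,0,0,0]
    - [0,0,0,0,0]
    - [0,0,0,0,0]

```text
t: 23.58
ee_pos: [465.4, 15.0, 43.3]
orientation: [0.001, -3.142, 0.0]
ft_force: [1.0, 1.5, 0.3]
width: 0.3
grasp_force: 0.0
```

```bash
python3 ang.py 3 top scene
```

```text
23.575 top [ 10.     -0.748 114.894  81.228]
23.625 scene None
23.675 top None
23.725 scene None
23.775 top None
23.825 scene None
23.875 [465.4405044   15.01469545  43.28086184]
```

Emit:
move_arm:
  rows:
    - [0,0,0,0,0]
    - [0,0,0,0,0]
    - [0,0,0,0,0]
    - [0,0,0,0,0]
    - [0,0,0,0,0]
    - [0,0,0,0,0]
    - [0,0,0,0,0]
    - [0,0,0,0,0]
    - [0,0,0,0,0]
    - [0,0,0,0,0]

```text
t: 25.12
ee_pos: [465.5, 15.0, 43.3]
orientation: [0.001, -3.142, 0.0]
ft_force: [-0.6, -0.7, -0.1]
width: 0.9
grasp_force: 0.0
```

Emit:
move_arm:
  rows:
    - [0,0,0,0,0]
    - [0,0,0,0,0]
    - [0,0,0,0,0]
    - [0,0,0,0,0]
    - [0,0,0,0,0]
    - [0,0,0,0,0]
    - [0,0,0,0,0]

```text
t: 26.0
ee_pos: [465.4, 15.0, 43.3]
orientation: [0.001, -3.142, 0.0]
ft_force: [0.4, 0.7, -0.1]
width: 0.4
grasp_force: 0.0
```

```bash
python3 ang.py 2 wrist scene
```

```text
26.0 wrist [422.     -2.187 108.379  13.689]
26.05 scene None
26.1 wrist [388.     -2.235 109.632  10.287]
26.15 scene None
26.2 [465.45506663  15.02165248  43.28021768]
```

Emit:
move_arm:
  rows:
    - [0,0,0,0,0]
    - [0,0,0.9,0,0]
    - [0,0,0.48,0,0]
    - [0,0,0,0,0]
    - [0,0,0,0,0]
    - [0,0,0,0,0]

```text
t: 26.95
ee_pos: [465.5, 14.7, 29.9]
orientation: [-0.001, 3.142, -0.001]
ft_force: [-3.5, -2.4, 12.2]
width: 0.5
grasp_force: 6.4
```

```bash
python3 ang.py 3 wrist; python3 -c "
from h import *;print(get_obs()['ft_force'])"
```

```text
26.95 wrist [856.     -2.44  101.466  10.164]
27.0 wrist [859.     -2.44  101.536  10.172]
27.05 wrist [857.     -2.44  101.536  10.165]
27.1 [465.52412704  14.69500731  29.86546791]
[-2.93774722 -2.90574197 12.55556084]
```

Emit:
move_arm:
  rows:
    - [0,0,-0.1,0,0]
    - [0,0,-1,0,0]
    - [0,0,-3,0,0]
    - [0,0,-4,0,0]
    - [0,0,-4,0,0]
    - [0,0,0,0,0]

```text
t: 27.85
ee_pos: [467.6, 15.1, 153.4]
orientation: [-0.001, 3.135, 0.0]
ft_force: [0.3, 0.7, 0.2]
width: 0.7
grasp_force: 0.0
```

```bash
python3 ang.py 1 wrist; python3 - <<'E'
from h import *
im=optics.get_image("wrist")
print(get_obs()["ft_force"])
b,g,r=[im[...,i].astype(int) for i in range(3)]
ys,xs=np.nonzero((g>80)&(g>1.6*r)&(g>1.6*b))
P=np.array([unproj("wrist",(x,y),57) for x,y in zip(xs,ys)])[:,:2]-[528,83.5]
d=np.hypot(*P.T);P=P[(d>120)&(d<156)];print("window",np.arctan2(*P.mean(0)[::-1]),len(P))
E
sleep 0; python3 ang.py 2 wrist
```

```text
27.85 wrist [347.     -2.452 101.215  10.317]
27.9 [466.29582055  15.08100705 151.73292456]
[0.89554216 0.0402979  0.15441314]
window -2.471225964150972 1655
27.95 wrist [359.     -2.445 100.488  10.034]
28.0 wrist [364.     -2.442 100.231   9.962]
28.05 [464.49702356  15.02415086 149.48422843]
```

Emit:
move_arm:
  rows:
    - [0,0,0,0,0]
    - [0,0,0,0,0]
    - [0,0,0,0,0]
    - [0,0,0,0,0]
    - [0,0,0,0,0]
    - [0,0,0,0,0]
    - [0,0,0,0,0]
    - [0,0,0,0,0]

```text
t: 29.05
ee_pos: [465.4, 15.0, 150.5]
orientation: [-0.001, 3.142, -0.0]
ft_force: [-0.7, -0.5, 0.3]
width: 0.6
grasp_force: 0.0
```

```bash
python3 ang.py 1 wrist && python3 -c "
from h import *;print(close_job())"
```

```text
29.05 wrist [364.     -2.44   99.889   9.82 ]
29.1 [465.4562041   15.00108662 150.4994361 ]
the job is handed in; nothing more can be done
None
```

The job is handed in, with no verdict returned: the carousel spun untouched for over 10 s (about 1 rad/s or faster for the first 6 s), was braked with a fingertip, and stands still about 3 mm from the middle of the green window, with the hand clear.

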